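# Fit the spacer sleeve on an idler gear shaft and hold the assembly up level

### The job

On the engine bench an idler gear stands shaft-up in a bored wooden block: slide the taller of the two spacer sleeves over the shaft, all the way down onto the gear's boss, while the gear stands in the block. Then grip the bare shaft end above the sleeve, lift gear and sleeve straight up out of the block without tipping the gear, until the lower end is about 10 cm above the block, and finish while holding the assembly there in the gripper, still, level (shaft upright) and over the block. Leave the short sleeve, the wrench and the tin where they are.

Things in the scene. Friction and masses are not known exactly. Their poses are not given: they have to be found in the camera images.
- holder: Fixed square wooden block, 110 x 110 mm, 45 mm high, with one vertical blind bore of 30 mm diameter, 32 mm deep, in the middle of its top. Origin: centre of its underside, on the bench; z up.
- gear: Loose steel idler gear, about 0.42 kg, upright in the holder; z = shaft axis, up. From its bottom: journal 26 mm dia., 20 mm long, in the bore with 2 mm play all round; toothed disc 72 mm dia., 12 mm thick, resting on the block's top; boss 32 mm dia., 10 mm high; shaft 18 mm dia., 66 mm long, top chamfered 3 mm. Origin: centre of the journal's lower end, 25 mm above the bench at the start.
- seat (a point): Centre of the boss's top face, on the gear's axis, 42 mm above the gear's origin (67 mm above the bench at the start); the sleeve's lower face rests here. z along the shaft.
- shaft_top (a point): Centre of the shaft's top end, 108 mm above the gear's origin (133 mm above the bench at the start). With the tall sleeve seated, the last 32 mm of shaft below this point are bare.
- tall_sleeve: The sleeve to fit: loose plain steel tube, 36 mm outside diameter, 22 mm bore, 34 mm tall, about 0.17 kg, open at both ends, standing upright on the bench. It fits the shaft with 2 mm clearance all round. Origin: centre of its lower end face; z along its axis, up. It may have changed places with the short sleeve.
- short_sleeve: The other sleeve, not to be used: same steel, same 36 mm outside and 22 mm bore, but only 17 mm tall, standing on the bench at least 90 mm from the tall one. Origin: centre of its lower end face; z up.
- wrench: Bystander: loose steel wrench 190 mm long lying on the bench. Origin: under its middle; x along its length, handle to -x.
- tin: Bystander: closed tin, 72 mm diameter, 100 mm high, standing on the bench. Origin: centre of its underside.
There are look-alikes about, which are no part of the job. Of the things that look like the holder, take the one that is farthest from the robot's base at the start.

How it is judged:
By the outcome, as a careful person would: the job done as asked, in the order asked, and still so for the second after the job is handed in, while the arm keeps its last pose, push and grip.
It also fails if it takes over 51 s, if anything falls off the work surface, if the arm or the gripper's body presses on something with over 40 N, if the wrist force passes 120 N, or if a joint passes its speed limit or range.

### The arm

A 6-joint arm with a two-finger parallel gripper is mounted at the origin on the work surface. World frame = base frame: x ahead of the robot, y to its left, z up, the work surface at z = 0. Lengths are in mm, angles in rad, forces in N, time in s.
With the tool pointing down it reaches from about 400 to 925 mm from the base axis. Payload 12.5 kg.
Tool frame: the origin (TCP) lies at the very end of the fingers, on their centre line; the grasp point (between the pads) lies 19 mm behind it; z points along the fingers, x is the direction in which the jaws open and shut, and the axes are right-handed (so a half turn about z gives the same grasp; the last joint's range is limited). The gripper opens to 95 mm and grips with 3 to 60 N. Pads are 20 mm wide; open, the fingers measure 119 mm over their backs; the gripper's body (75 mm by 180 mm) begins 59 mm behind the grasp point.
Start: joints at [1.159, 0.491, 1.559, -0, 1.092, -0.106], TCP at [188.143, 596.028, 214.661] pointing down, gripper open.
Joint ranges: [-3.1, 3.1], [-0.84, 2.19], [0.05, 2.79], [-1.13, 4.28], [0.06, 2.93], [-2.69, 2.69]. Speed limits (rad/s): [2.22, 2.22, 2.79, 3.14, 3.14, 3.14].

### API

Orientations are given as [roll, pitch, yaw] about the fixed x, y, z axes, in that order (R = Rz(yaw) Ry(pitch) Rx(roll)).
In Python, from cell import env gives the robot as it stands.
- The arm moves only by the tool arm_command, never from a script. Its argument "motion" is one flat list of numbers, 7 for each row, row after row: the opening, from -1 (shut) to 1 (fully open), then the shift along the tool's x, y, z in mm, then the turn, a rotation vector about the tool's x, y, z in degrees. In form: [fingers, dx, dy, dz, rx, ry, rz, fingers, dx, dy, dz, rx, ry, rz, ...]. A call has 1 to 20 rows; each row is the pose to reach, as a shift and turn from the pose commanded when the call began, along the tool's axes at that moment; what a row does not reach only later rows make up. A row lasts 1/10 s, in which the tool goes at most 50 mm and 8.59 degrees, less where a joint would pass 70% of its speed; a pose out of reach is approached as far as the arm can. A call with a gripper value outside its range is refused whole. The fingers move at their own pace and stop on an object; the grip force is fixed at half the most. Time passes only in rows, so rows that repeat a pose let the fingers close. It gives the time, the measured TCP pose, the force and the opening at its end, in the units of the state.
- env.state(): the state, without advancing time (a new reading comes with each control period).
- env.read_camera(name): name is "scene" or "top"; returns (picture, depth): 420x560x3 uint8, red, green, blue; 420x560 float32, mm along the optical axis (not along the pixel's ray), 0 where there is no reading.
- env.calibration(name): a dict with "fx", "fy", "cx", "cy" (pixels), "distortion" ([k1, k2, p1, p2, k3] as OpenCV has them; the pictures are not rectified), "cam_to_world" (4x4, takes a point from camera to world coordinates). Camera axes: x right, y down, z forward; pixel columns grow to the right and rows downward; lengths in mm; the calibration is good to about 2 mm. A picture is of the moment at which its call begins. calibration takes no time and is no camera call.
- env.job_done(): hands the job in, once; it reports no verdict.
Trained networks look in the newest picture that a camera, given by its name, has taken for a name from the list of things; names that differ only in an ending like _2 or _b are one class to them, and where a whole thing is asked for, a point or a joint stands for the part that bears it (a point fixed in the world has none). Each returns a list of dicts, best first, with "confidence" (0 to 1); they miss things now and then, are a little off and sometimes report something else, mostly with a low value. They report only what shows in the picture. A call takes as long as a camera call. They do not tell look-alikes from the thing itself.
- env.recognise(camera, label): "location" ([column, row] in pixels, amid what is visible of it).
- env.silhouettes(camera, label): "region" (420x560 bool, what is visible of it) and "location" ([column, row] in pixels, amid what is visible of it).
- env.spot_point(camera, label): "location" ([column, row] in pixels: a listed point, or the origin of a listed thing).
The state is a dict: "t": time; "joints": joint angles; "qvel": joint speeds; "tau": joint torques, N m; "eef_pos": TCP position; "tcp_rot": TCP orientation; "ft_force": force on the tool from outside, world axes, zero at the start; "moment": the same for the moment, N m; "opening": opening from 0.0 (shut) to 1.0 (fully open).
Only numpy, scipy, OpenCV 4.12 (cv2) and the standard library are available. Lean on these libraries where they do the work, as an engineer would, in place of code of your own. Each camera call takes 0.05 s, during which the arm holds its last target.

## Working session

There is one attempt and no reset: what is moved stays moved. The work goes in short steps, Python scripts to look and compute and a tool call to move; the robot and the scene stay as the last step left them, time stands still between calls to the robot, and variables do not carry over. Pictures are saved under pics/ and viewed, and the job is handed in when it is done.

Besides the shell and the picture viewer there is one more tool, called after ">>>" by a JSON object that holds its "method" and its "body". arm_command: Moves the arm, as the interface text tells. Its arguments: {"type":"object","properties":{"motion":{"type":"array","items":{"type":"number"}}},"required":["motion"]}

```bash
ls; mkdir -p pics; python3 - <<'E'
from cell import env
import cv2,numpy as np
print(env.state())
for n in ("scene","top"):
    p,d=env.read_camera(n)
    cv2.imwrite(f"pics/{n}0.png",p[:,:,::-1]); np.save(f"pics/{n}0.npy",d)
    print(n,env.calibration(n))
E
```

```text
pics
{'t': 0.0, 'joints': array([ 1.15939145e+00,  4.91584219e-01,  1.55945630e+00, -1.69235418e-05,
        1.09171881e+00, -1.05609715e-01]), 'qvel': array([-0.00071249, -0.00068129,  0.00013299, -0.00189081, -0.00055689,
       -0.00095154]), 'tau': array([ 1.31339151e-03, -6.12645292e+01, -2.58176190e+01,  6.92794262e-02,
        4.82866878e-02, -1.43751276e-04]), 'eef_pos': array([188.0436931 , 595.77593362, 214.04407886]), 'tcp_rot': array([-3.14148460e+00,  1.16174760e-03,  1.26500904e+00]), 'ft_force': array([-0.58763749,  0.11341914, -0.47562214]), 'moment': array([ 0.05164918, -0.04689743, -0.00784738]), 'opening': 0.997224139272636}
scene {'fx': 509.3750055655238, 'fy': 509.3750055655238, 'cx': 281.88980321124774, 'cy': 214.04071175791813, 'distortion': array([-0.05570927,  0.        ,  0.        ,  0.        ,  0.        ]), 'cam_to_world': array([[-5.96029716e-01,  5.13744884e-01, -6.17101914e-01,
         1.19794770e+03],
       [ 8.02645822e-01,  4.02774519e-01, -4.39923143e-01,
         5.62532159e+02],
       [ 2.25446623e-02, -7.57521539e-01, -6.52420767e-01,
         9.22015644e+02],
       [ 0.00000000e+00,  0.00000000e+00,  0.00000000e+00,
         1.00000000e+00]])}
top {'fx': 537.7755270250349, 'fy': 537.7755270250349, 'cx': 287.0815706085753, 'cy': 205.04549058869625, 'distortion': array([0.07477168, 0.        , 0.        , 0.        , 0.        ]), 'cam_to_world': array([[-1.17885334e-04, -9.88165093e-01,  1.53394051e-01,
         2.31031797e+02],
       [-9.99986905e-01, -6.68326441e-04, -5.07386463e-03,
        -3.31962312e+00],
       [ 5.11633322e-03, -1.53392640e-01, -9.88152074e-01,
         1.52249539e+03],
       [ 0.00000000e+00,  0.00000000e+00,  0.00000000e+00,
         1.00000000e+00]])}
```

View pics/scene0.png

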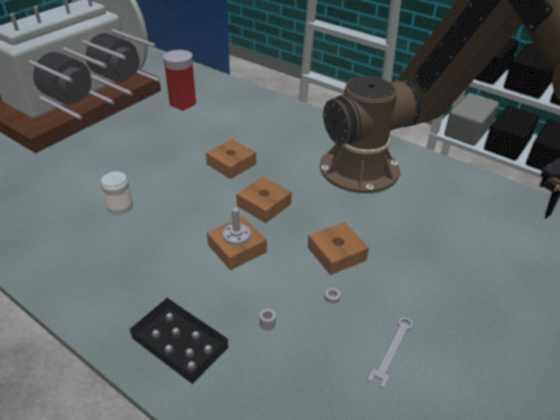

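View pics/top0.png

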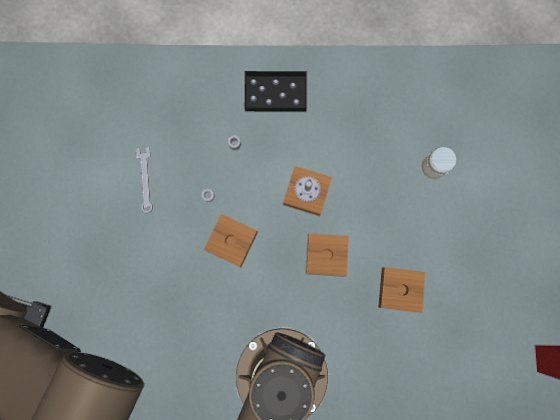

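The things that look like the holder are four wooden blocks, at top px (307,190), (231,241), (327,254) and (402,289). The one at (307,190), scene (237,240), is the farthest from the base and is the one that carries the gear. There are two candidate sleeves, at top (234,142) / scene (267,319), which looks tall, and at top (208,195) / scene (333,295), which looks short. I'll confirm both choices in a crop and measure.

```bash
cat > h.py <<'E'
import numpy as np,cv2
from cell import env
def cloud(n,d):
    c=env.calibration(n);K=np.array([[c['fx'],0,c['cx']],[0,c['fy'],c['cy']],[0,0,1]])
    h,w=d.shape;u,v=np.meshgrid(np.arange(w),np.arange(h))
    p=cv2.undistortPoints(np.stack([u,v],-1).reshape(-1,1,2).astype(np.float64),K,c['distortion']).reshape(h,w,2)
    P=np.dstack([p[...,0]*d,p[...,1]*d,d]).astype(float)
    T=c['cam_to_world'];W=P@T[:3,:3].T+T[:3,3];W[d<=0]=np.nan
    return W
def proj(n,X):
    c=env.calibration(n);K=np.array([[c['fx'],0,c['cx']],[0,c['fy'],c['cy']],[0,0,1]])
    T=np.linalg.inv(c['cam_to_world']);r,_=cv2.Rodrigues(T[:3,:3])
    return cv2.projectPoints(np.array(X,float).reshape(-1,1,3),r,T[:3,3],K,c['distortion'])[0].reshape(-1,2)
def circ(P):
    A=np.c_[2*P,np.ones(len(P))];s=np.linalg.lstsq(A,(P**2).sum(1),rcond=None)[0]
    return s[:2],np.sqrt(s[2]+s[:2]@s[:2])
E
python3 - <<'E'
from h import *
for n,boxes in (("scene",dict(tall=(255,305,280,332),short=(322,285,344,305),gear=(218,203,256,250))),("top",dict(tall=(224,132,244,152),short=(199,186,217,204),gear=(290,172,324,208)))):
    d=np.load(f"pics/{n}0.npy");W=cloud(n,d)
    im=cv2.imread(f"pics/{n}0.png")
    for k,(a,b,c,e) in boxes.items():
        w=W[b:e,a:c].reshape(-1,3);w=w[~np.isnan(w[:,0])]
        bz=np.nanmedian(W[b-12:e+12,a-12:c+12,2])
        print(n,k,"z pct",np.percentile(w[:,2],[1,5,25,50,75,95,99]).round(1))
        for lo,hi in ((10,24),(25,45),(49,62),(62,75),(100,145)):
            m=w[(w[:,2]>lo)&(w[:,2]<hi)]
            if len(m)>5: print("   band",lo,hi,len(m),m.mean(0).round(1),"mid",((m.max(0)+m.min(0))/2).round(1), "ext",np.ptp(m,axis=0).round(1))
s=cv2.imread("pics/scene0.png");t=cv2.imread("pics/top0.png")
a=cv2.resize(s[195:345,200:350],(400,400),interpolation=cv2.INTER_CUBIC);b=cv2.resize(t[120:220,195:335],(400,286),interpolation=cv2.INTER_CUBIC)
b=cv2.copyMakeBorder(b,0,114,0,0,cv2.BORDER_CONSTANT)
cv2.imwrite("pics/crop0.png",np.hstack([a,b]))
for n in("scene","top"):
  for l in("tall_sleeve","short_sleeve"):
    print(n,l,[(np.round(r['location']),round(r['confidence'],2)) for r in env.recognise(n,l)])
  for l in("shaft_top","seat","tall_sleeve","short_sleeve"):
    print(n,l,"pt",[(np.round(r['location'],1),round(r['confidence'],2)) for r in env.spot_point(n,l)])
E
```

```text
scene tall z pct [-4.1 -2.5 -0.5  2.  23.9 34.5 35.8]
   band 10 24 97 [651.2 140.6  17.5] mid [649.3 140.2  17. ] ext [32.9 31.2 14. ]
   band 25 45 160 [648.5 137.8  32.1] mid [647.8 137.3  31.8] ext [35.8 35.7 13. ]
scene short z pct [-3.7 -2.7 -0.3  1.4 11.9 18.  19.6]
   band 10 24 126 [496.8 211.7  15.7] mid [495.3 211.3  15.5] ext [39.1 34.  10.9]
scene gear z pct [ -5.8  -3.8   0.7  42.8  54.3 101.3 129.5]
   band 10 24 65 [ 380.4 -140.1   16.2] mid [ 380.2 -144.2   16.9] ext [10.1 74.5 13.6]
   band 25 45 507 [491.3 -72.8  41.3] mid [469.3 -80.8  35.1] ext [189.8 140.9  19.8]
   band 49 62 358 [512.  -64.9  54.8] mid [506.4 -70.   55.3] ext [72.8 74.5 12.5]
   band 62 75 75 [511.  -66.   66.3] mid [508.1 -70.5  68.4] ext [33.2 32.8 12.7]
   band 100 145 93 [510.2 -66.6 119.6] mid [508.4 -69.2 117. ] ext [17.7 19.8 33.4]
top tall z pct [-7.8 -4.4 -0.8  3.5 23.9 36.9 40.6]
   band 10 24 28 [643.  139.6  17.2] mid [645.1 138.9  17.2] ext [31.5 33.6 13.4]
   band 25 45 98 [646.  140.7  33.8] mid [646.8 141.6  34.5] ext [38.4 37.5 18.6]
top short z pct [-6.1 -4.1 -0.8  2.4 11.2 1
[... 523 characters left out ...]
]), 0.87), (array([236., 233.]), 0.29)]
scene short_sleeve [(array([265., 319.]), 0.64), (array([331., 295.]), 0.61)]
scene shaft_top pt [(array([235.1, 208.6]), 0.97)]
scene seat pt [(array([237.6, 230. ]), 0.87)]
scene tall_sleeve pt [(array([268.2, 328.6]), 0.8), (array([234.8, 208.3]), 0.32)]
scene short_sleeve pt [(array([331.4, 297.4]), 0.76), (array([238.1, 249. ]), 0.43)]
top tall_sleeve [(array([234., 142.]), 0.46)]
top short_sleeve [(array([204., 191.]), 0.65)]
top shaft_top pt [(array([305.8, 184.3]), 0.91), (array([304.2, 192. ]), 0.5)]
top seat pt [(array([304. , 188.7]), 0.8)]
top tall_sleeve pt [(array([232.8, 145. ]), 0.51)]
top short_sleeve pt [(array([202.9, 192.7]), 0.55)]
```

View pics/crop0.png

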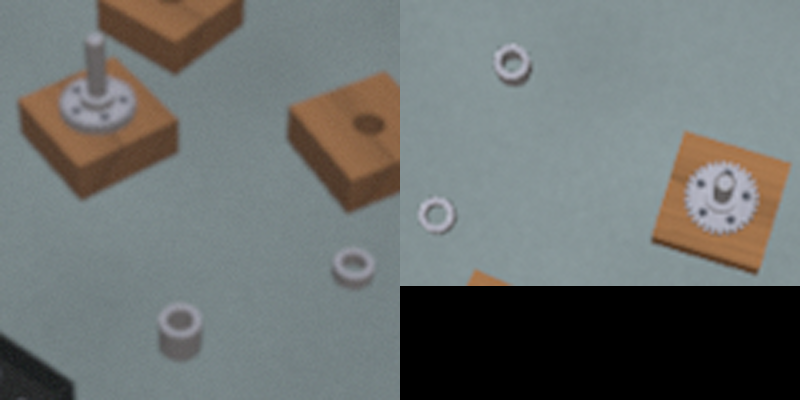

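Confirmed. In the crop the sleeve at scene (267,319) / top (234,142) is clearly the taller one (top at z≈34, against 17 for the other). The gear stands in the farthest block. Next I'll fit the axes more precisely.

```bash
cat >> h.py <<'E'
from scipy.optimize import least_squares
def silfit(n,im,pts_fn,x0):pass
def axfit(n,W,c0,zlo,zhi,r,rmax):
    w=W.reshape(-1,3);w=w[~np.isnan(w[:,0])]
    m=w[(w[:,2]>zlo)&(w[:,2]<zhi)&(np.hypot(*(w[:,:2]-c0).T)<rmax)]
    s=least_squares(lambda c:np.hypot(*(m[:,:2]-c).T)-r,c0,loss='soft_l1')
    return s.x,len(m),np.sqrt(np.mean(s.fun**2))
E
python3 - <<'E'
from h import *
for n in("scene","top"):
    Ws=[]
    for i in range(3):
        p,d=env.read_camera(n);Ws.append(cloud(n,d))
    W=np.concatenate(Ws)
    print(n,"shaft",axfit(n,W,np.array([505,-67.]),78,127,9,16))
    print(n,"sleeve side",axfit(n,W,np.array([647,139.]),5,30,18,25))
    w=W.reshape(-1,3)
    for nm,c,lo,hi,R in(("sleeve top",[647,139.],31,38,23),("shaft top",[505,-67.],129,137,14),("short top",[495,214.],14,21,23),("disc",[505,-67],53,60,42)):
        m=w[(w[:,2]>lo)&(w[:,2]<hi)&(np.hypot(*(w[:,:2]-c).T)<R)]
        if len(m): print(n,nm,len(m),m.mean(0).round(1),((m[:,:2].max(0)+m[:,:2].min(0))/2).round(1))
    # gear disc: min enclosing via radius
    p=proj(n,[[647,139,34],[505,-67,133],[505,-67,57],[505,-67,67]]);print(p.round(1))
E
```

```text
scene shaft (array([505.99194293, -70.56270004]), 322, np.float64(1.425174485936839))
scene sleeve side (array([647.50301331, 137.4106437 ]), 511, np.float64(3.877122854963475))
scene sleeve top 334 [647.6 137.8  33.7] [646.5 137.3]
scene shaft top 75 [508.  -68.8 131.2] [508.1 -68.9]
scene short top 277 [496.1 210.9  16.7] [495.4 210.7]
scene disc 835 [511.3 -65.7  55.6] [507.4 -70. ]
[[267.4 314.7]
 [235.9 209.1]
 [237.  232.4]
 [236.9 229.4]]
top shaft (array([504.05641951, -67.43623776]), 72, np.float64(0.6537787774194063))
top sleeve side (array([645.90715789, 139.21417436]), 172, np.float64(3.989671281624821))
top sleeve top 205 [646.8 140.3  34.4] [646.5 141.6]
top shaft top 87 [503.4 -67.1 132.6] [502.8 -66.9]
top short top 178 [492.7 216.4  17.5] [493.4 216. ]
top disc 794 [502.8 -67.1  56.6] [502.6 -68.9]
[[234.4 140.8]
 [308.6 183.2]
 [307.3 188.5]
 [307.5 187.8]]
```

>>> {"method": "arm_command", "body": {"motion": [1, -15, 29, 0, 0, 0, -3, 1, -37, 72, 0, 0, 0, -6, 1, -60, 115, 0, 0, 0, -9, 1, -82, 158, 0, 0, 0, -13, 1, -104, 201, 0, 0, 0, -17, 1, -126, 244, 0, 0, 0, -21, 1, -149, 288, 0, 0, 0, -25, 1, -171, 331, 0, 0, 0, -29, 1, -193, 374, 0, 0, 0, -33, 1, -216, 417, 0, 0, 0, -37, 1, -238, 460, 0, 0, 0, -41, 1, -260, 503, 0, 0, 0, -44, 1, -278, 538, 20, 0, 0, -46, 1, -291, 562, 45, 0, 0, -48, 1, -298, 575, 75, 0, 0, -48, 1, -298, 575, 94, 0, 0, -48, 1, -298, 575, 94, 0, 0, -48, 1, -298, 575, 94, 0, 0, -48]}}

```text
t: 2.8
eef_pos: [646.9, 138.9, 121.1]
tcp_rot: [3.141, -0.0, 2.103]
ft_force: [-1.0, 0.3, -0.2]
opening: 1.001
```

```bash
python3 - <<'E'
from h import *
s=env.state();print(s['eef_pos'],s['tcp_rot'],s['joints'].round(2))
p,d=env.read_camera("scene");im=p[:,:,::-1].copy()
c,sn=np.cos(2.103),np.sin(2.103)
P=[s['eef_pos']+np.array([c,sn,0])*k for k in(-47.5,0,47.5)]
q=proj("scene",P)
a,b=210,200
z=cv2.resize(im[b:b+140,a:a+140],(700,700)[:2],interpolation=cv2.INTER_CUBIC)[:600]
for u,v in q: cv2.circle(z,(int((u-a+.5)*5),int((v-b+.5)*5)),4,(0,0,255),1)
cv2.imwrite("pics/s1.png",z);print(q.round(1))
E
```

```text
[646.86146814 138.94613488 121.11162894] [ 3.14149155e+00 -6.60729114e-05  2.10292429e+00] [ 0.11  0.64  1.56  0.    0.95 -1.99]
[[244.8 286. ]
 [267.5 288.2]
 [290.5 290.4]]
```

View pics/s1.png

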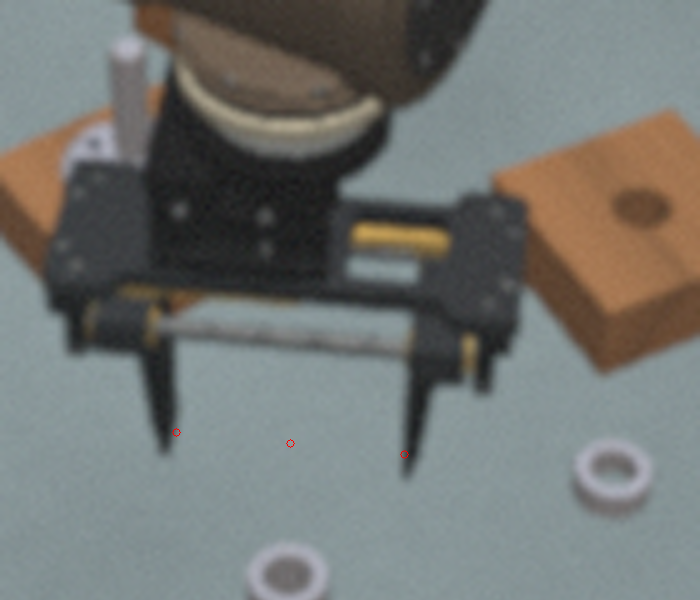

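Scene: sleeve rim at px (267.6,314.6), fingertips at about (243,290) and (291,295). The sleeve lies centred between the jaws and about 115 mm below the tips. I'm going down and gripping.

>>> {"method": "arm_command", "body": {"motion": [1, 0, 0, 20, 0, 0, 0, 1, 0, 0, 45, 0, 0, 0, 1, 0, 0, 70, 0, 0, 0, 1, 0, 0, 92, 0, 0, 0, 1, 0, 0, 106, 0, 0, 0, 1, 0, 0, 115, 0, 0, 0, 1, 0, 0, 115, 0, 0, 0, 0, 0, 0, 115, 0, 0, 0, -0.2, 0, 0, 115, 0, 0, 0, -1, 0, 0, 115, 0, 0, 0, -1, 0, 0, 115, 0, 0, 0, -1, 0, 0, 115, 0, 0, 0, -1, 0, 0, 115, 0, 0, 0, -1, 0, 0, 115, 0, 0, 0, -1, 0, 0, 115, 0, 0, 0]}}

```text
t: 4.35
eef_pos: [646.8, 138.8, 5.6]
tcp_rot: [3.142, -0.0, 2.103]
ft_force: [-1.0, 1.5, 1.8]
opening: 0.386
```

Opening 0.386 is about 36.7 mm, so the sleeve is held. Now lifting.

>>> {"method": "arm_command", "body": {"motion": [-1, 0, 0, -8, 0, 0, 0, -1, 0, 0, -25, 0, 0, 0, -1, 0, 0, -50, 0, 0, 0, -1, 0, 0, -80, 0, 0, 0, -1, 0, 0, -110, 0, 0, 0, -1, 0, 0, -140, 0, 0, 0, -1, 0, 0, -158, 0, 0, 0, -1, 0, 0, -165, 0, 0, 0, -1, 0, 0, -165, 0, 0, 0, -1, 0, 0, -165, 0, 0, 0]}}

```text
t: 5.35
eef_pos: [646.3, 138.7, 169.6]
tcp_rot: [-3.14, -0.001, 2.103]
ft_force: [-0.7, 0.6, -2.8]
opening: 0.379
```

```bash
python3 - <<'E'
from h import *
s=env.state();print(s['eef_pos'],s['tcp_rot'],s['opening'])
Ws=[]
for i in range(2):
    p,d=env.read_camera("scene");Ws.append(cloud("scene",d))
im=p[:,:,::-1].copy();e=s['eef_pos']
W=np.concatenate(Ws)
q=proj("scene",[e]);a,b=[int(v) for v in q[0]-[70,60]];print(q,a,b)
z=cv2.resize(im[b:b+120,a:a+140],(700,600),interpolation=cv2.INTER_CUBIC)
cv2.imwrite("pics/s2.png",z)
w=W.reshape(-1,3);m=w[(w[:,2]>e[2]-12)&(w[:,2]<e[2]+35)&(np.hypot(*(w[:,:2]-e[:2]).T)<25)]
c,sn=np.cos(2.103),np.sin(2.103)
l=np.c_[(m-e)[:,:2]@[c,sn],(m-e)[:,:2]@[sn,-c],m[:,2]-e[2]]
for lo in range(-12,36,6):
    k=l[(l[:,2]>=lo)&(l[:,2]<lo+6)]
    if len(k): print(lo,len(k),k.mean(0).round(1),k.min(0).round(1),k.max(0).round(1))
E
```

```text
[646.27201408 138.67587051 169.61306456] [-3.14027646e+00 -6.84746037e-04  2.10269205e+00] 0.37851871244019925
[[267.71022639 271.96220263]] 197 211
-12 2 [ 1.2 12.8 -6.7] [-3.7 12.1 -6.7] [ 6.2 13.5 -6.6]
-6 55 [ 0.4 12.4 -2.4] [-16.9   0.8  -5.7] [20.8 18.  -0. ]
0 99 [-0.6 10.1  3.1] [-22.3 -14.6   0. ] [20.1 17.1  6. ]
6 115 [-0.9  5.8  8.8] [-22.2 -13.4   6. ] [21.7 18.7 11.6]
12 133 [-0.6  4.7 14.9] [-22.1 -13.2  12. ] [21.8 17.9 18. ]
18 130 [-1.8  4.7 20.9] [-21.8 -13.3  18. ] [21.6 18.6 24. ]
24 271 [-0.7  2.2 26.7] [-21.7 -18.   24. ] [21.6 18.1 29.9]
30 22 [ 0.9  8.4 31.9] [-21.5  -7.8  30.1] [21.4 14.6 34. ]
```

View pics/s2.png

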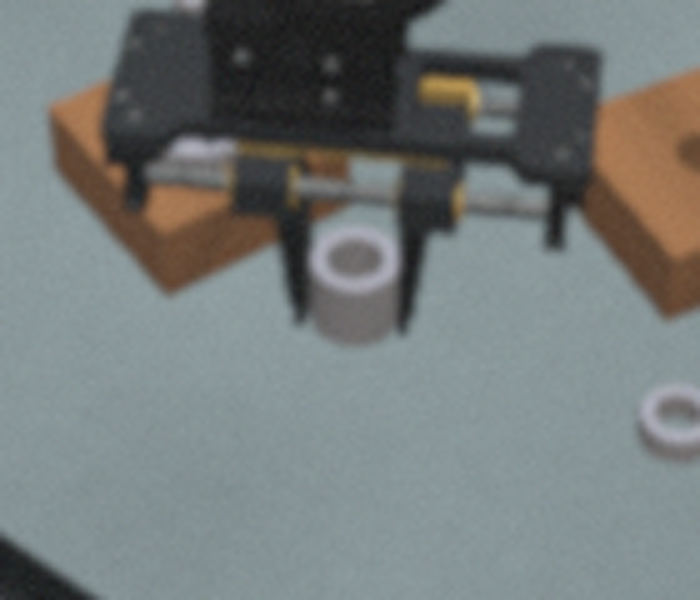

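The sleeve hangs upright between the fingers, rim centre at crop (355,258), full px (268,263). Carrying it over the gear, still above the shaft top.

>>> {"method": "arm_command", "body": {"motion": [-1, -4, -9, 0, 0, 0, 0, -1, -14, -30, 0, 0, 0, 0, -1, -28, -60, 0, 0, 0, 0, -1, -43, -91, 0, 0, 0, 0, -1, -57, -121, 0, 0, 0, 0, -1, -71, -151, 0, 0, 0, 0, -1, -86, -182, 0, 0, 0, 0, -1, -97, -206, 0, 0, 0, 0, -1, -104, -220, 0, 0, 0, 0, -1, -107, -227, 0, 0, 0, 0, -1, -107, -227, 0, 0, 0, 0, -1, -107, -227, 0, 0, 0, 0, -1, -107, -227, 0, 0, 0, 0]}}

```text
t: 6.75
eef_pos: [505.9, -67.9, 170.5]
tcp_rot: [3.141, -0.0, 2.104]
ft_force: [-0.1, 0.4, -1.7]
opening: 0.38
```

```bash
cat > look.py <<'E'
from h import *
import sys
s=env.state();print(s['eef_pos'],s['tcp_rot'],s['opening'],s['ft_force'])
Ws=[]
for i in range(2):
    p,d=env.read_camera("scene");Ws.append(cloud("scene",d))
im=p[:,:,::-1].copy();e=s['eef_pos']
W=np.concatenate(Ws)
q=proj("scene",[e]);a,b=[int(v) for v in q[0]-[60,60]];a=max(a,0);b=max(b,0);print("crop",a,b)
cv2.imwrite(sys.argv[1],cv2.resize(im[b:b+120,a:a+120],(600,600),interpolation=cv2.INTER_CUBIC))
w=W.reshape(-1,3);w=w[~np.isnan(w[:,0])]
yaw=s['tcp_rot'][2];R=np.array([[np.cos(yaw),np.sin(yaw)],[np.sin(yaw),-np.cos(yaw)]])
def ax(lo,hi,r,rm):
    m=w[(w[:,2]>lo)&(w[:,2]<hi)&(np.hypot(*(w[:,:2]-e[:2]).T)<rm)]
    l=(m[:,:2]-e[:2])@R.T
    l=l[(abs(l[:,0])<r*.85)&(l[:,1]>0)]
    f=least_squares(lambda c:np.hypot(*(l-c).T)-r,[0,0],loss='soft_l1',f_scale=1.5)
    return f.x.round(1),len(l),np.sqrt(np.mean(f.fun**2)).round(2)
E
cat > l1.py <<'E'
from look import *
z=e[2]
print("sleeve side local",ax(z-3,z+24,18,24))
print("shaft local",ax(75,126,9,18))
print("boss",ax(59,65,16,24)); print("disc",ax(48,55,36,45))
E
python3 l1.py pics/s3.png
```

```text
[505.85280346 -67.93560897 170.50069177] [ 3.14142854e+00 -1.05791787e-04  2.10367539e+00] 0.3803324185426657 [-0.12486515  0.38644901 -1.70698201]
crop 174 136
sleeve side local (array([-1.7, -0.6]), 237, np.float64(1.73))
shaft local (array([-2.2, -1.5]), 191, np.float64(1.72))
boss (array([-2.8, -2.3]), 55, np.float64(3.25))
disc (array([-2.5, -9. ]), 230, np.float64(7.38))
```

View pics/s3.png

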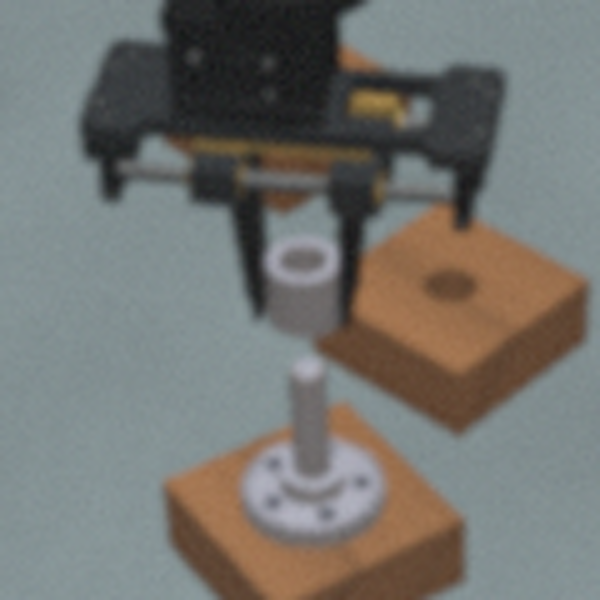

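Sleeve rim is at crop (302,260) and shaft top at (308,365). In the depth fit the two axes agree to about 1 mm; a −1 mm shift in y brings the cameras' mean to zero. I'll lower onto the shaft end and check the force.

>>> {"method": "arm_command", "body": {"motion": [-1, 0, -1.2, 8, 0, 0, 0, -1, 0, -1.2, 20, 0, 0, 0, -1, 0, -1.2, 26, 0, 0, 0, -1, 0, -1.2, 30, 0, 0, 0, -1, 0, -1.2, 34, 0, 0, 0, -1, 0, -1.2, 38, 0, 0, 0, -1, 0, -1.2, 42, 0, 0, 0, -1, 0, -1.2, 46, 0, 0, 0, -1, 0, -1.2, 50, 0, 0, 0, -1, 0, -1.2, 50, 0, 0, 0]}}

```text
t: 7.85
eef_pos: [504.1, -69.1, 120.1]
tcp_rot: [-3.141, -0.001, 2.103]
ft_force: [0.4, -0.6, -2.1]
opening: 0.377
```

```bash
python3 l1.py pics/s4.png
```

```text
[504.12868094 -69.14764033 120.12864443] [-3.14110099e+00 -6.24705432e-04  2.10277239e+00] 0.37741591279088876 [ 0.39989838 -0.62419836 -2.1393164 ]
crop 175 152
sleeve side local (array([-1.6, -0.5]), 232, np.float64(1.59))
shaft local (array([-2.3,  2. ]), 147, np.float64(3.18))
boss (array([-2.1, -0.3]), 65, np.float64(3.53))
disc (array([-1.4, -6. ]), 213, np.float64(7.35))
```

View pics/s4.png

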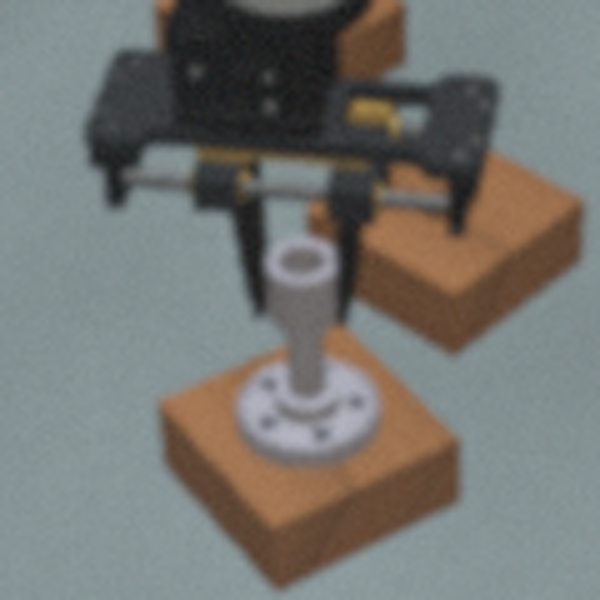

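The sleeve is about 18 mm over the shaft with no contact force. Going on down to the boss.

>>> {"method": "arm_command", "body": {"motion": [-1, 0, 0, 3, 0, 0, 0, -1, 0, 0, 8, 0, 0, 0, -1, 0, 0, 13, 0, 0, 0, -1, 0, 0, 18, 0, 0, 0, -1, 0, 0, 23, 0, 0, 0, -1, 0, 0, 28, 0, 0, 0, -1, 0, 0, 33, 0, 0, 0, -1, 0, 0, 37, 0, 0, 0, -1, 0, 0, 40, 0, 0, 0, -1, 0, 0, 43, 0, 0, 0, -1, 0, 0, 45, 0, 0, 0, -1, 0, 0, 46, 0, 0, 0, -1, 0, 0, 46, 0, 0, 0]}}

```text
t: 9.25
eef_pos: [504.4, -69.2, 74.6]
tcp_rot: [3.142, -0.0, 2.103]
ft_force: [0.2, -0.0, -1.4]
opening: 0.382
```

```bash
python3 l1.py pics/s5.png
```

```text
[504.36267278 -69.20430387  74.55287014] [ 3.14157605e+00 -1.01802593e-04  2.10274087e+00] 0.3823069387880367 [ 0.1608408  -0.02338456 -1.38514973]
crop 176 166
sleeve side local (array([-1.9, -0.6]), 203, np.float64(1.79))
shaft local (array([-1.9,  4.9]), 200, np.float64(3.19))
boss (array([-1.6,  0.5]), 41, np.float64(1.57))
disc (array([-1.4, -4.8]), 236, np.float64(7.36))
```

View pics/s5.png

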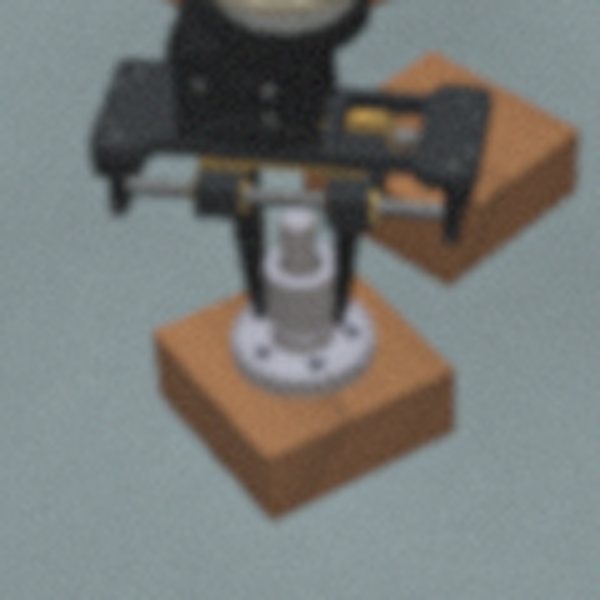

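The shaft end shows above the sleeve at crop (298,220), and there is no force yet. I'll go down the last 1.5–2 mm and release.

>>> {"method": "arm_command", "body": {"motion": [-1, 0, 0, 1, 0, 0, 0, -1, 0, 0, 1.8, 0, 0, 0, -1, 0, 0, 1.8, 0, 0, 0, -0.1, 0, 0, 1.8, 0, 0, 0, 0.2, 0, 0, 1.8, 0, 0, 0, 0.6, 0, 0, 1.8, 0, 0, 0, 0.6, 0, 0, 1.8, 0, 0, 0, 0.6, 0, 0, 1.8, 0, 0, 0]}}

```text
t: 10.15
eef_pos: [504.4, -69.2, 72.9]
tcp_rot: [3.141, -0.0, 2.103]
ft_force: [0.3, -0.0, -0.3]
opening: 0.732
```

```bash
python3 l1.py pics/s6.png; cat > zz.py <<'E'
from look import *
for nm,lo,hi,r in(("sleeve rim",92,112,19),("shaft end",118,145,12)):
    m=w[(w[:,2]>lo)&(w[:,2]<hi)&(np.hypot(*(w[:,:2]-[506,-69]).T)<r)]
    h=np.histogram(m[:,2],np.arange(lo,hi+1,2));print(nm,len(m),np.c_[h[1][:-1],h[0]].astype(int).tolist(),np.percentile(m[:,2],[50,90]))
E
python3 zz.py pics/s6b.png
```

```text
[504.38099712 -69.19347568  72.85792587] [ 3.14146728e+00 -1.74602292e-05  2.10278362e+00] 0.7316875954768968 [ 0.29720994 -0.00211941 -0.29492408]
crop 176 167
sleeve side local (array([-1.7, -0.6]), 217, np.float64(2.35))
shaft local (array([-1.5,  3.9]), 188, np.float64(3.3))
boss (array([-2.4,  0.8]), 36, np.float64(2.0))
disc (array([-1.7, -5.7]), 243, np.float64(7.51))
[504.37450703 -69.19905782  72.84282773] [ 3.14148825e+00 -2.77745583e-05  2.10272305e+00] 0.7865531436737577 [ 0.12828106 -0.06999258  0.16282322]
crop 176 167
sleeve rim 230 [[92, 18], [94, 28], [96, 42], [98, 58], [100, 36], [102, 15], [104, 7], [106, 9], [108, 7], [110, 10]] [ 98.89790902 106.3221717 ]
shaft end 99 [[118, 11], [120, 9], [122, 6], [124, 11], [126, 16], [128, 12], [130, 24], [132, 8], [134, 2], [136, 0], [138, 0], [140, 0], [142, 0]] [127.24440716 132.01022805]
```

View pics/s6.png

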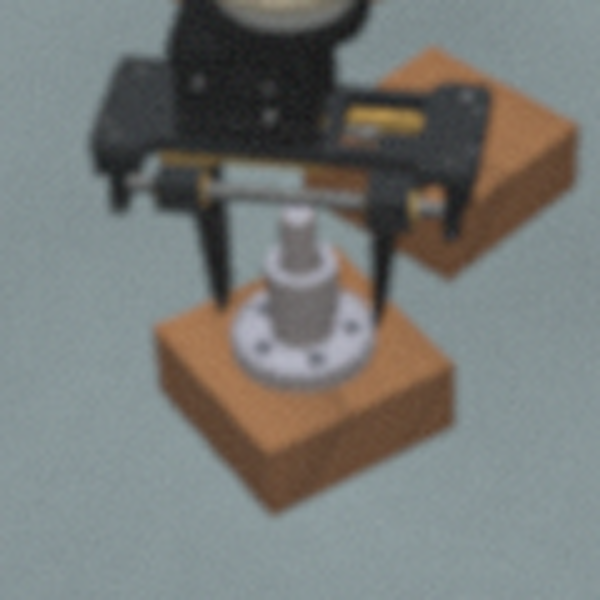

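The sleeve is seated: rim at z≈99–100 and shaft end at ≈132, so about 32 mm of shaft is bare. The shaft is centred between the jaws. I'll rise 31 mm and close on the bare end.

>>> {"method": "arm_command", "body": {"motion": [0.6, 0, 0, -5, 0, 0, 0, 0.6, 0, 0, -14, 0, 0, 0, 0.6, 0, 0, -23, 0, 0, 0, 0.6, 0, 0, -29, 0, 0, 0, 0.6, 0, 0, -31, 0, 0, 0, 0.6, 0, 0, -31, 0, 0, 0, 0.2, 0, 0, -31, 0, 0, 0, -0.2, 0, 0, -31, 0, 0, 0, -0.5, 0, 0, -31, 0, 0, 0, -0.6, 0, 0, -31, 0, 0, 0, -0.7, 0, 0, -31, 0, 0, 0, -1, 0, 0, -31, 0, 0, 0, -1, 0, 0, -31, 0, 0, 0, -1, 0, 0, -31, 0, 0, 0, -1, 0, 0, -31, 0, 0, 0, -1, 0, 0, -31, 0, 0, 0]}}

```text
t: 11.95
eef_pos: [504.4, -69.3, 103.8]
tcp_rot: [3.141, 0.0, 2.103]
ft_force: [2.2, -1.9, -0.3]
opening: 0.181
```

```bash
python3 l1.py pics/s7.png;python3 zz.py pics/s7b.png
```

```text
[504.43196965 -69.30666869 103.77528375] [3.14147284e+00 9.73482604e-05 2.10271872e+00] 0.18124020858894369 [ 2.16959079 -1.88449314 -0.34722255]
crop 175 157
sleeve side local (array([ 2.4, -6.7]), 213, np.float64(3.69))
shaft local (array([-0.3,  3.7]), 183, np.float64(3.12))
boss (array([-1.7,  1.4]), 41, np.float64(1.72))
disc (array([-1.5, -6.1]), 239, np.float64(7.35))
[504.44291777 -69.27928539 103.81262116] [3.14145679e+00 1.35018914e-04 2.10279108e+00] 0.18084640331710403 [ 1.01730392 -1.38537881 -0.34147572]
crop 175 157
sleeve rim 205 [[92, 11], [94, 20], [96, 36], [98, 41], [100, 23], [102, 21], [104, 13], [106, 15], [108, 15], [110, 10]] [ 99.7713038  108.53602366]
shaft end 110 [[118, 8], [120, 10], [122, 8], [124, 5], [126, 16], [128, 14], [130, 26], [132, 12], [134, 4], [136, 2], [138, 1], [140, 2], [142, 0]] [129.54437883 133.94787688]
```

View pics/s7.png

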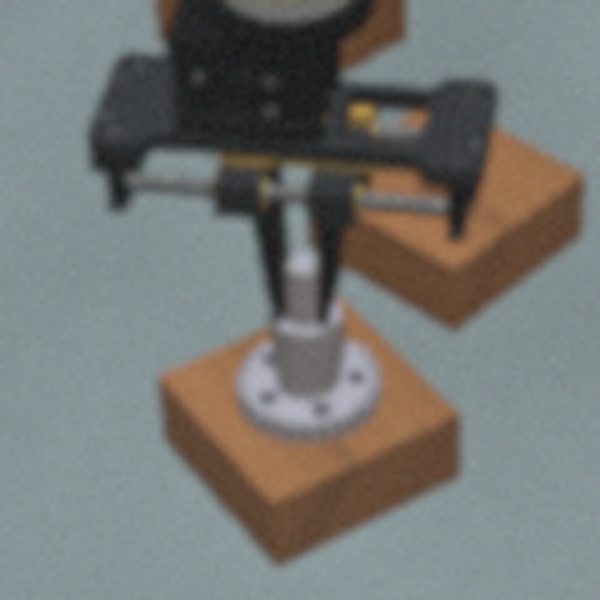

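Opening 0.181 is about 17–18 mm, so the shaft is gripped and still upright. Lifting straight up slowly, 30 mm first.

>>> {"method": "arm_command", "body": {"motion": [-1, 0, 0, -1, 0, 0, 0, -1, 0, 0, -3, 0, 0, 0, -1, 0, 0, -6, 0, 0, 0, -1, 0, 0, -9, 0, 0, 0, -1, 0, 0, -12, 0, 0, 0, -1, 0, 0, -16, 0, 0, 0, -1, 0, 0, -20, 0, 0, 0, -1, 0, 0, -24, 0, 0, 0, -1, 0, 0, -27, 0, 0, 0, -1, 0, 0, -29, 0, 0, 0, -1, 0, 0, -30, 0, 0, 0, -1, 0, 0, -30, 0, 0, 0, -1, 0, 0, -30, 0, 0, 0]}}

```text
t: 13.45
eef_pos: [504.3, -69.2, 133.7]
tcp_rot: [-3.142, -0.0, 2.103]
ft_force: [0.9, 0.1, -6.7]
opening: 0.18
```

```bash
python3 l1.py pics/s8.png
```

```text
[504.3009468  -69.18334794 133.72634369] [-3.14154609e+00 -1.85952765e-04  2.10274674e+00] 0.18017832244908785 [ 0.89565374  0.09466769 -6.72314888]
crop 175 148
sleeve side local (array([ 0.9, -6.8]), 217, np.float64(4.08))
shaft local (array([-0.2,  7.8]), 117, np.float64(1.25))
boss (array([0., 0.]), 0, np.float64(nan))
disc (array([-11.1, -21.7]), 1, np.float64(0.0))
  return _methods._mean(a, axis=axis, dtype=dtype,
  ret = ret.dtype.type(ret / rcount)
```

View pics/s8.png

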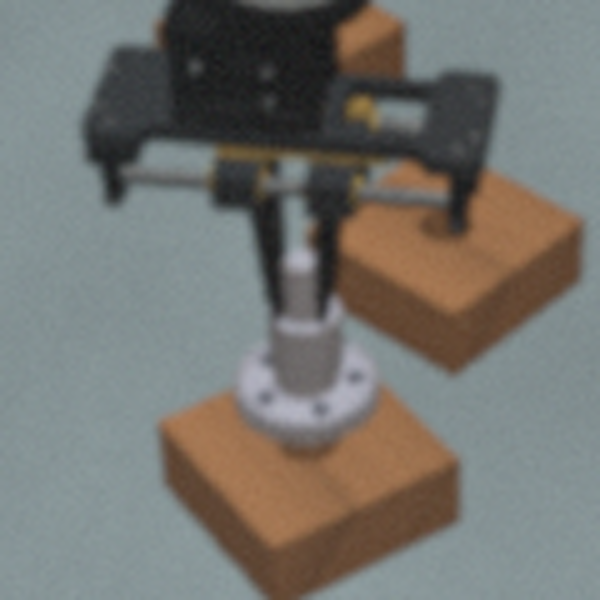

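The gear and sleeve are coming up level, with a 6.7 N load that matches the ~0.59 kg. Lifting the remaining 90 mm.

>>> {"method": "arm_command", "body": {"motion": [-1, 0, 0, -2, 0, 0, 0, -1, 0, 0, -6, 0, 0, 0, -1, 0, 0, -12, 0, 0, 0, -1, 0, 0, -19, 0, 0, 0, -1, 0, 0, -27, 0, 0, 0, -1, 0, 0, -35, 0, 0, 0, -1, 0, 0, -43, 0, 0, 0, -1, 0, 0, -51, 0, 0, 0, -1, 0, 0, -59, 0, 0, 0, -1, 0, 0, -67, 0, 0, 0, -1, 0, 0, -75, 0, 0, 0, -1, 0, 0, -82, 0, 0, 0, -1, 0, 0, -87, 0, 0, 0, -1, 0, 0, -89, 0, 0, 0, -1, 0, 0, -90, 0, 0, 0, -1, 0, 0, -90, 0, 0, 0, -1, 0, 0, -90, 0, 0, 0, -1, 0, 0, -90, 0, 0, 0, -1, 0, 0, -90, 0, 0, 0, -1, 0, 0, -90, 0, 0, 0]}}

```text
t: 15.55
eef_pos: [504.3, -69.2, 223.7]
tcp_rot: [-3.142, -0.0, 2.103]
ft_force: [0.1, 0.7, -6.0]
opening: 0.182
```

```bash
cat > fin.py <<'E'
from look import *
cv2.imwrite(sys.argv[1],cv2.resize(im[80:300,140:400],(780,660),interpolation=cv2.INTER_CUBIC)[:600])
z=e[2]
def band(lo,hi,rm):
    m=w[(w[:,2]>z+lo)&(w[:,2]<z+hi)&(np.hypot(*(w[:,:2]-e[:2]).T)<rm)];return m
# disc top plane: expected at TCP-103.8+57
m=band(-51,-43,40)
A=np.c_[m[:,:2]-e[:2],np.ones(len(m))];f=least_squares(lambda c:A@c-m[:,2],[0,0,m[:,2].mean()],loss='soft_l1')
print("disc plane",len(m),f.x, "tilt deg",np.degrees(np.hypot(*f.x[:2])), "expected z",z-46.8)
j=band(-80,-61,20);print("journal",len(j),np.percentile(j[:,2],[2,50,98]) if len(j) else "", "expected bottom",z-78.8)
p,d=env.read_camera("top");cv2.imwrite(sys.argv[2],p[:,:,::-1])
E
python3 fin.py pics/s9.png pics/t9.png
```

```text
[504.32943374 -69.22301024 223.72813172] [-3.14152016e+00 -1.53503097e-04  2.10275676e+00] 0.1820705596695802 [ 0.06286698  0.66925592 -6.04760567]
crop 173 118
disc plane 603 [2.95857336e-03 4.20990285e-03 1.75194950e+02] tilt deg 0.2948169261357667 expected z 176.9281317248445
journal 3 [145.54939774 147.59371761 149.31583219] expected bottom 144.9281317248445
```

View pics/s9.png

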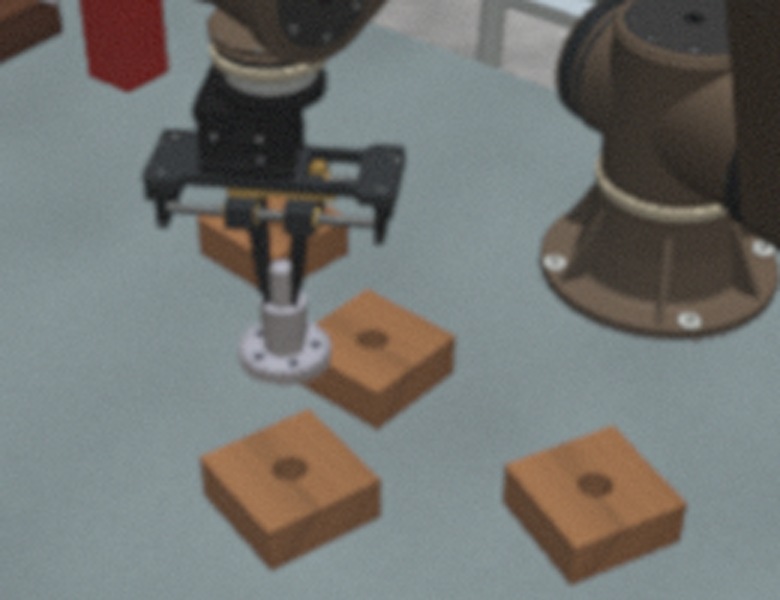

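View pics/t9.png

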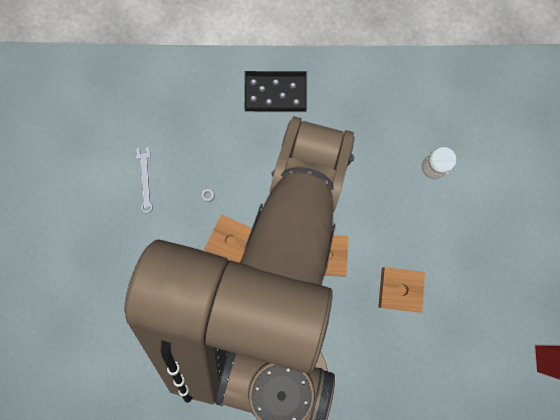

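The assembly hangs level over the empty bore: gear at crop (285,350), bore at (290,468), tilt about 0.3°, lower end at z≈145. In the top view the wrench, tin and short sleeve are where they were. Handing in.

```bash
python3 - <<'E'
from cell import env
print(env.job_done()); s=env.state(); print(s['t'],s['eef_pos'],s['opening'],s['ft_force'])
E
```

```text
the job is handed in; nothing more can be done
None
the job is handed in; nothing more can be done
```

I slid the tall sleeve down the shaft onto the gear's boss, gripped the bare shaft end, and lifted gear and sleeve 120 mm straight up. I handed in while the arm held them still over the farthest block, about 16 s into the 51 s limit.

- **Seating:** after release the sleeve rim read about 99–100 mm and the shaft end about 132 mm above the bench, leaving roughly 32 mm of shaft bare. The scene camera reads about 1.5 mm low.
- **Hold:** the load is 6.0 N, as expected for gear plus sleeve. The gripper opening of 0.18 matches the 18 mm shaft.
- **Level and height:** the gear disc is tilted about 0.3°. From the arm's position, the lower end is at about 145 mm, 100 mm above the block. The camera's own reading of the lower end (about 145.5 mm) rests on only three depth points, so it is weak support.
- **Forces:** the wrist force read at the end of each move never exceeded about 7 N.
- **Bystanders:** the short sleeve, wrench and tin look unmoved in the last top picture.

The two cameras disagreed by 2–3 mm on positions, so I used their mean; the sleeve went on without contact force. Fits of the shaft, boss and disc became unreliable once the sleeve and fingers hid them. For those stages I went by the pictures, the depth readings and the force.

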